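# Load a sample carrier and start the scan

## Task

Take the carrier with the pink window out of the rack and set it gently into the imaging unit's pocket, flat on the stage and centred over the lens between the two end walls (the rack lets you hold it only by its ends and the pocket only by its sides, so it will have to be put down in between and taken again the other way). Then press the white lamp button fully down and let it come up, and after that press the green scan button fully down and let it come up. Do not press the red button, and leave the other two carriers, the two bottles and the lens where they stand.

Things in the scene. Friction and masses are not known exactly. Their poses are not given: they have to be found in the camera images.
- carrier_pink: the sample carrier to scan: block 60 (its x) x 44 (its y) x 36 (its z) mm, about 0.14 kg, grey, with a flat round pink window in an aluminium rim on top (rim 1 mm, window 2 mm proud). Origin: centre of the underside. z up, x along its long side; the two ends are alike. It starts in one of the three bays of the rack, its long side along the rack's x.
- carrier_blue: another sample carrier, a bystander: block 60 (its x) x 44 (its y) x 36 (its z) mm, about 0.14 kg, grey, with a flat round blue window in an aluminium rim on top (rim 1 mm, window 2 mm proud). Origin: centre of the underside. z up, x along its long side; the two ends are alike. Stands in another bay of the rack.
- carrier_amber: another sample carrier, a bystander: block 60 (its x) x 44 (its y) x 36 (its z) mm, about 0.14 kg, grey, with a flat round amber (orange-yellow) window in an aluminium rim on top (rim 1 mm, window 2 mm proud). Origin: centre of the underside. z up, x along its long side; the two ends are alike. Stands in the remaining bay of the rack.
- rack: fixed grey rack, 68 (x) x 170 (y) mm, floor 8 mm thick with a lip (3 mm thick, top at 12 mm) along both x edges; four walls 5 mm thick, 56 mm long along x, tops at 54 mm, make three bays 50 mm wide at y = -55, 0, +55 mm. A carrier in a bay is walled in on its long sides (3 mm play each): it is taken by its two ends, which stick out 2 mm, over the lips. Origin: underside centre. z up.
- imager: fixed low white imaging unit, 230 (x) x 210 (y) mm. Origin on the bench, mid-width, 85 mm from its front (-x) and 145 mm from its back. Stage top 60 mm above the bench; a white hump (x = +62 to +138 mm, 190 mm wide, top 98 mm above the bench) stands behind the pocket; a black knob, diameter 40 mm, sticks out 22 mm from its -y side. z up.
- pocket (a point): centre of the pocket's floor, on the bright lens window, 60 mm above the bench; axes as the imager's. Two aluminium walls face each other along x: inner faces at x = -34 and +34 mm, 8 mm thick, 56 mm wide along y, 46 mm tall above the floor. Open at the y sides (flat stage to y = +-85 mm). A carrier goes in with its long side along x (4 mm play per end), held by its long sides only.
- lamp (a joint): travel of the white lamp push button in m: 0 = up (spring returned), 0.006 = fully down. It moves straight down; about 1.5 N starts it, 5 N holds it fully down, beyond that it stops rigidly. The cap is a disc of 26 mm diameter. 
- lamp_top (a point): centre of the top face of the white cap, on the button's axis, 60 mm above the bench when up and 54 mm when fully down (the black collar round it, 42 mm diameter, tops out at 50 mm; the grey box below it, 56 mm square, at 38 mm). It moves with the cap.
- scan (a joint): travel of the green scan push button in m: 0 = up (spring returned), 0.006 = fully down. It moves straight down; about 1.5 N starts it, 5 N holds it fully down, beyond that it stops rigidly. The cap is a disc of 26 mm diameter. 
- scan_top (a point): centre of the top face of the green cap, on the button's axis, 60 mm above the bench when up and 54 mm when fully down (the black collar round it, 42 mm diameter, tops out at 50 mm; the grey box below it, 56 mm square, at 38 mm). It moves with the cap.
- stop (a joint): travel of the red stop push button in m: 0 = up (spring returned), 0.006 = fully down. It moves straight down; about 1.5 N starts it, 5 N holds it fully down, beyond that it stops rigidly. The cap is a disc of 26 mm diameter. Not to be pressed.
- stop_top (a point): centre of the top face of the red cap, on the button's axis, 60 mm above the bench when up and 54 mm when fully down (the black collar round it, 42 mm diameter, tops out at 50 mm; the grey box below it, 56 mm square, at 38 mm). It moves with the cap.
- pad: fixed black rubber plate 80 (x) x 210 (y) x 8 mm under the three grey button boxes, which stand in a row along its y at -67, 0 and +67 mm in any order. Origin: underside centre. z up.
- bottle: loose tall amber bottle, diameter 52 mm, 170 mm tall, a bystander. Origin: underside centre.
- oil: loose small white bottle with blue cap, diameter 34 mm, 75 mm tall, a bystander. Origin: underside centre.
- lens: loose steel microscope lens standing upright, diameter 34 mm, 50 mm tall, a bystander. Origin: underside centre.
Things that resemble listed ones, but are neither listed nor needed, are in the scene too. Leave any brown or turquoise look-alike of the carrier_pink alone.

How it is judged:
By the outcome, as a careful person would: the job done as asked, in the order asked, and still so for the second after the job is handed in, with the robot touching nothing.
It also fails if it takes over 72 s, if anything falls off the work surface, if the arm or the gripper's body presses on something with over 40 N, if the wrist force passes 120 N, or if a joint passes its speed limit or range.

## Robot

A 6-joint arm with a two-finger parallel gripper is mounted at the origin on the work surface. World frame = base frame: x ahead of the robot, y to its left, z up, the work surface at z = 0. Lengths are in mm, angles in rad, forces in N, time in s.
With the tool pointing down it reaches from about 275 to 1000 mm from the base axis. Payload 8.4 kg.
Tool frame: the origin (TCP) lies at the very end of the fingers, on their centre line; the grasp point (between the pads) lies 19 mm behind it; z points along the fingers, y is the direction in which the jaws open and shut (so a half turn about z gives the same grasp; the last joint's range is limited). The gripper opens to 85 mm and grips with 20 to 120 N. Pads are 22 mm wide; open, the fingers measure 114 mm over their backs; the gripper's body (76 mm by 85 mm) begins 54 mm behind the grasp point. The pads swing forward as they close: fully open they stand 13 mm farther back than shut.
Start: joints at [-1.338, 0.353, 1.633, -0, 1.155, -0.002], TCP at [145.404, -607.853, 231.281] pointing down, gripper open.
Joint ranges: [-2.63, 2.63], [-0.92, 2.1], [0.06, 2.66], [-1.3, 4.44], [0, 2.69], [-3.02, 3.02]. Speed limits (rad/s): [2.22, 2.22, 2.79, 3.14, 3.14, 3.14].

## Interface

Orientations are given as [roll, pitch, yaw] about the fixed x, y, z axes, in that order (R = Rz(yaw) Ry(pitch) Rx(roll)).
In Python, from rig import r gives the robot as it stands.
- The arm moves only by the tool jog_arm, never from a script. Its argument "moves" is a list of rows, each an object with "grip": the gripper command: -1 is fully open, 1 is shut, values between are in proportion; "translation": the shift along the tool's x, y, z in m, a list of three; "twist": the turn, a rotation vector about the tool's x, y, z in rad, a list of three. In form: [{"grip": grip, "translation": [dx, dy, dz], "twist": [ax, ay, az]}, ...]. A call has 1 to 10 rows; each row shifts and turns the commanded pose from where the row before left it, along the tool's axes as they then stand; what a row does not reach is not made up. A row lasts 1/12 s, in which the tool goes at most 41.7 mm and 7.16 degrees, less where a joint would pass 70% of its speed; a pose out of reach is approached as far as the arm can. A call with a gripper value outside its range is refused whole. The fingers move at their own pace and stop on an object; "squeeze" is the grip in N (left out, the last holds). Time passes only in rows, so rows that do not move let the fingers close. It gives the time, the measured TCP pose, the force and the opening at its end, in the units of the state.
- r.sense(): the state, without advancing time (a new reading comes with each control period).
- r.grab_frame(name): name is "scene" or "top" or "wrist"; returns (picture, depth): 384x512x3 uint8, red, green, blue; 384x512 float32, mm along the optical axis (not along the pixel's ray), 0 where there is no reading.
- r.calibration(name): a dict with "fx", "fy", "cx", "cy" (pixels), "R" (3x3) and "t" (3): a world point X has camera coordinates R X + t. Camera axes: x right, y down, z forward; pixel columns grow to the right and rows downward; lengths in mm; the calibration is good to about 2 mm. A picture is of the moment at which its call begins: read the wrist's pose just before it. calibration takes no time and is no camera call; for the wrist camera it gives the pose at the moment of the call.
- r.sign_off(): hands the job in, once; it reports no verdict.
The state is a dict: "clock": time; "qpos": joint angles; "qvel": joint speeds; "joint_efforts": joint torques, N m; "eef_pos": TCP position; "tcp_rot": TCP orientation; "contact_force": force on the tool from outside, world axes, zero at the start; "wrist_torque": the same for the moment, N m; "opening": opening from 0.0 (shut) to 1.0 (fully open).
Only numpy, scipy, OpenCV 4.12 (cv2) and the standard library are available. Lean on these libraries where they do the work, as an engineer would, in place of code of your own. Each camera call takes 0.05 s, during which the arm holds its last target.

## Working session

There is one attempt and no reset: what is moved stays moved. The work goes in short steps, Python scripts to look and compute and a tool call to move; the robot and the scene stay as the last step left them, time stands still between calls to the robot, and variables do not carry over. Pictures are saved under pics/ and viewed, and the job is handed in when it is done.

Besides the shell and the picture viewer there is one more tool, called after "Emit:" by a JSON object that holds its "op" and its "data". jog_arm: Moves the arm, as the interface text tells. Its arguments: {"type":"object","properties":{"moves":{"type":"array"},"squeeze":{"type":"number"}},"required":["moves"]}

```bash
ls; mkdir -p pics; cat > h.py <<'E'
import numpy as np, cv2
from rig import r
def shot(name,tag):
    cal=r.calibration(name); im,d=r.grab_frame(name)
    cv2.imwrite(f'pics/{tag}.png',im[:,:,::-1]); np.savez(f'{tag}.npz',im=im,d=d,**{k:np.array(v) for k,v in cal.items()})
    return im,d,cal
def load(tag):
    z=np.load(f'{tag}.npz'); return z['im'],z['d'],z
def w(c,u,v,d):
    p=np.array([(u-c['cx'])/c['fx']*d,(v-c['cy'])/c['fy']*d,d]); return np.array(c['R']).T@(p-np.array(c['t']))
def wz(c,u,v,z):
    R=np.array(c['R']);o=-R.T@np.array(c['t']);q=R.T@np.array([(u-c['cx'])/c['fx'],(v-c['cy'])/c['fy'],1.0])
    return o+q*(z-o[2])/q[2]
def crop(tag,x0,y0,x1,y1,s):
    im=load(tag)[0][y0:y1,x0:x1,::-1]; cv2.imwrite(f'pics/{tag}_c{x0}_{y0}.png',cv2.resize(im,None,fx=s,fy=s,interpolation=cv2.INTER_CUBIC))
E
python3 - <<'E'
from h import *
print(r.sense())
shot('top','top0');shot('scene','sc0')
E
```

```text
pics
{'clock': 0.0, 'qpos': array([-1.33838319e+00,  3.53660836e-01,  1.63415777e+00, -1.32008292e-05,
        1.15520825e+00, -2.41287657e-03]), 'qvel': array([ 0.00130534, -0.00032442,  0.00061776, -0.00276391,  0.00039555,
       -0.00041739]), 'joint_efforts': array([-2.93509016e-03, -6.05257201e+01, -3.42064941e+01, -1.60723744e-04,
        9.47237480e-03,  1.43500461e-05]), 'eef_pos': array([ 145.29549555, -607.36896091,  230.54365198]), 'tcp_rot': array([-3.14015843e+00,  8.60892204e-06,  2.34831358e-01]), 'contact_force': array([-0.46320188, -1.25603132, -0.80319995]), 'wrist_torque': array([ 0.02631205, -0.00525417, -0.03558305]), 'opening': 0.9998340271345658}
```

View pics/top0.png

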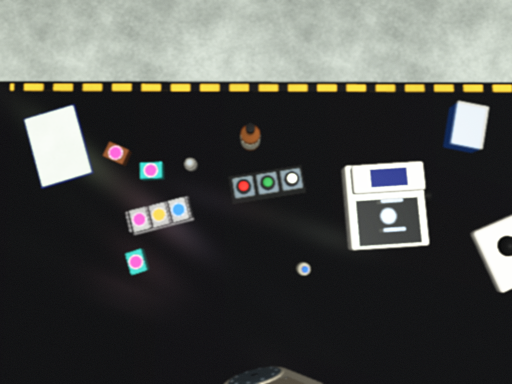

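View pics/sc0.png

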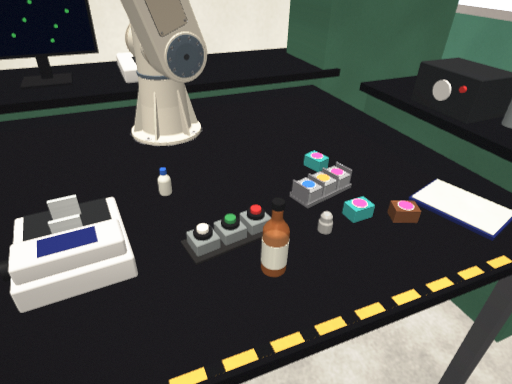

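```bash
python3 - <<'E'
from h import *
im,d,c=load('top0')
for n,u,v,z in [('pink',140,219,46),('amber',159,214,46),('blue',179,209,46),('red',244,186,60),('green',267,182,60),('white',291,178,60),('lens',388,216,60),('oil',304,269,75),('bottle',250,135,170),('steel',190,164,50),('teal1',151,170,38),('teal2',136,262,38),('brown',116,152,38)]:
    print(n,d[v,u],w(c,u,v,d[v,u]).round(1),wz(c,u,v,z).round(1))
print(-np.array(c['R']).T@c['t'],c['R'],c['fx'])
crop('top0',110,130,210,290,5);crop('top0',220,150,320,210,6);crop('top0',330,150,440,260,5)
E
```

```text
pink 1338.5126 [539.7 355.   40.4] [539.4 353.7  46. ]
amber 1334.128 [553.1 302.2  46.4] [553.1 302.3  46. ]
blue 1338.1299 [567.1 248.3  44.1] [566.9 248.   46. ]
red 1333.1638 [629.3  70.7  56.4] [628.9  70.6  60. ]
green 1333.1177 [640.3   8.1  57.9] [640.    8.1  60. ]
white 1333.5796 [651.3 -57.3  58.8] [651.1 -57.2  60. ]
lens 1318.6459 [ 547.9 -317.7   63.4] [ 548.1 -318.6   60. ]
oil 1290.5762 [406.6 -88.6  75.5] [406.6 -88.7  75. ]
bottle 1272.4971 [753.4  54.6 131.1] [744.2  54.5 170. ]
steel 1347.8129 [691.1 219.7  48. ] [690.8 219.5  50. ]
teal1 1358.3762 [676.2 329.3  35.4] [675.7 328.7  38. ]
teal2 1326.7234 [423.1 362.9  39.5] [423.  363.2  38. ]
brown 1357.787 [725.5 426.4  41.1] [726.1 427.2  38. ]
[ 459.10566331   52.93074227 1379.00073356] [[ 0.00200846 -0.99999243  0.00333167]
 [-0.99409789 -0.00235798 -0.10846115]
 [ 0.10846818 -0.00309417 -0.99409511]] 489.39589031314506
```

View pics/top0_c110_130.png

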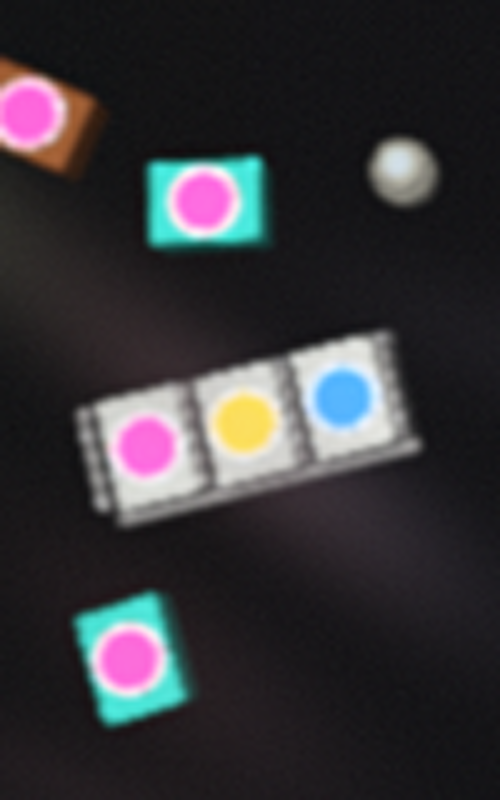

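View pics/top0_c220_150.png

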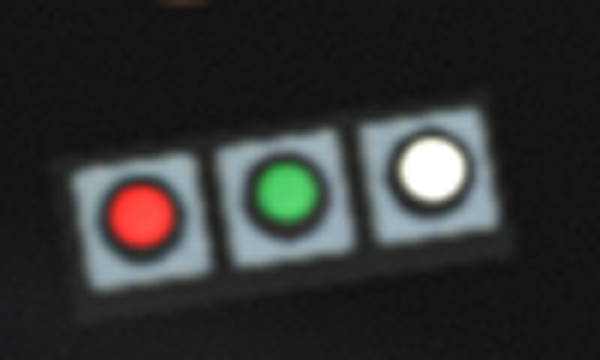

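View pics/top0_c330_150.png

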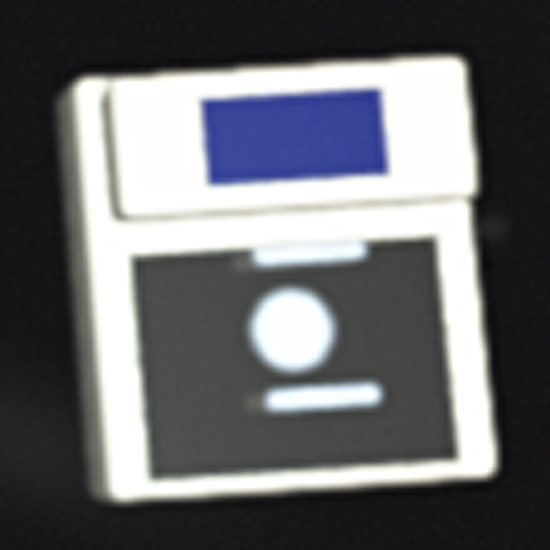

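```bash
cat >> h.py <<'E'
from scipy.spatial.transform import Rotation as Ro
def plan(x,y,z,yaw=None,n=None):
    """straight move: per-row tool translation & twist (rotation first zero roll error)"""
    s=r.sense(); p=s['eef_pos']; R0=Ro.from_euler('xyz',s['tcp_rot']); y0=s['tcp_rot'][2]
    if yaw is None: yaw=y0
    R1=Ro.from_euler('xyz',[np.pi,0,yaw]); rv=(R0.inv()*R1).as_rotvec()
    D=np.array([x,y,z])-p; dist=np.linalg.norm(D)
    n=n or int(np.ceil(max(dist/40,np.linalg.norm(rv)/.122,1)))
    print('clock',round(s['clock'],2),'pos',p.round(1),'rot',s['tcp_rot'].round(4),'n',n,'dist',round(dist,1),'rv/row',(rv/n).round(4),'tot',rv.round(4))
    print(' tool trans w/o twist total m',(R0.inv().apply(D)/1000).round(4),' per row',(R0.inv().apply(D)/1000/n).round(5))
    # with twist per row, translation along axes at row start
    rows=[]
    for i in range(n):
        Ri=R0*Ro.from_rotvec(rv*i/n); rows.append((Ri.inv().apply(D/n)/1000).round(4).tolist())
    if np.linalg.norm(rv)>.01: print(rows)
E
python3 - <<'E'
from h import *
c=r.calibration('wrist');s=r.sense();R=Ro.from_euler('xyz',s['tcp_rot'])
o=-np.array(c['R']).T@c['t'];print('cam in tool',R.inv().apply(o-s['eef_pos']),'axis',R.inv().apply(np.array(c['R'])[2]),c['fx'],c['cx'],c['cy'])
print('up',R.inv().apply(np.array(c['R'])[0]))
plan(470,-300,300,.07)
E
```

```text
cam in tool [  65.81385553   -0.29656646 -141.25542801] axis [-2.60111082e-01 -3.38598445e-04  9.65578640e-01] 282.5088168572514 257.7888204892178 194.69920265493573
up [1.43951032e-04 9.99999914e-01 3.89446969e-04]
clock 0.1 pos [ 145.3 -607.4  230.6] rot [-3.1403  0.      0.2348] n 12 dist 452.5 rv/row [-0.0001  0.      0.0137] tot [-1.200e-03  1.000e-04  1.648e-01]
 tool trans w/o twist total m [ 0.3873 -0.2235 -0.0691]  per row [ 0.03227 -0.01863 -0.00576]
[[0.0323, -0.0186, -0.0058], [0.032, -0.0191, -0.0058], [0.0318, -0.0195, -0.0058], [0.0315, -0.0199, -0.0058], [0.0312, -0.0204, -0.0058], [0.0309, -0.0208, -0.0058], [0.0306, -0.0212, -0.0058], [0.0303, -0.0216, -0.0058], [0.03, -0.0221, -0.0058], [0.0297, -0.0225, -0.0058], [0.0294, -0.0229, -0.0058], [0.0291, -0.0233, -0.0058]]
```

Emit:
{"op": "jog_arm", "data": {"moves": [{"grip": -1, "translation": [0.034, -0.018, 0], "twist": [0, 0, 0.016]}, {"grip": -1, "translation": [0.034, -0.018, 0], "twist": [0, 0, 0.016]}, {"grip": -1, "translation": [0.034, -0.018, 0], "twist": [0, 0, 0.016]}, {"grip": -1, "translation": [0.034, -0.019, 0], "twist": [0, 0, 0.016]}, {"grip": -1, "translation": [0.034, -0.019, 0], "twist": [0, 0, 0.016]}, {"grip": -1, "translation": [0.034, -0.02, 0], "twist": [0, 0, 0.016]}, {"grip": -1, "translation": [0.034, -0.02, 0], "twist": [0, 0, 0.016]}, {"grip": -1, "translation": [0.034, -0.021, 0], "twist": [0, 0, 0.016]}, {"grip": -1, "translation": [0.033, -0.022, 0], "twist": [0, 0, 0.016]}, {"grip": -1, "translation": [0.033, -0.022, 0], "twist": [0, 0, 0.016]}]}}

```text
clock: 0.93
eef_pos: [448.4, -357.0, 231.1]
tcp_rot: [-3.141, 0.0, 0.074]
contact_force: [1.3, -0.8, -0.1]
opening: 1.001
```

Emit:
{"op": "jog_arm", "data": {"moves": [{"grip": -1, "translation": [0.02, -0.03, 0], "twist": [0, 0, 0]}, {"grip": -1, "translation": [0.01, -0.03, 0], "twist": [0, 0, 0]}, {"grip": -1, "translation": [0, 0, 0], "twist": [0, 0, 0]}, {"grip": -1, "translation": [0, 0, 0], "twist": [0, 0, 0]}]}}

```text
clock: 1.27
eef_pos: [473.1, -295.1, 231.0]
tcp_rot: [-3.141, 0.001, 0.078]
contact_force: [-0.4, 0.3, -0.4]
opening: 1.0
```

```bash
python3 - <<'E'
from h import *
s=r.sense();print(s['clock'],s['eef_pos'],s['tcp_rot'],s['qvel'].round(3))
shot('wrist','w1')
E
```

```text
1.2667 [ 473.08517531 -295.07765908  230.99953663] [-3.14118079e+00  6.73497594e-04  7.78269131e-02] [-0.043  0.005 -0.016 -0.011 -0.003 -0.013]
```

View pics/w1.png

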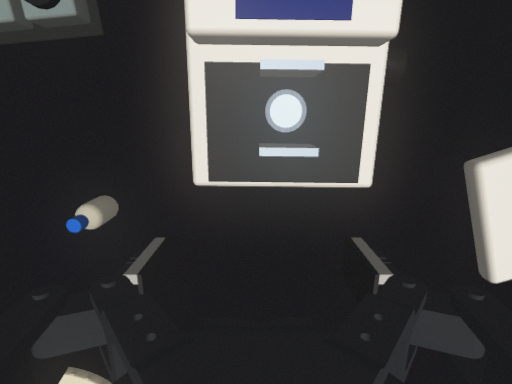

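```bash
python3 - <<'E'
from h import *
crop('w1',180,20,400,200,3)
E
```

```text
(no output)
```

View pics/w1_c180_20.png

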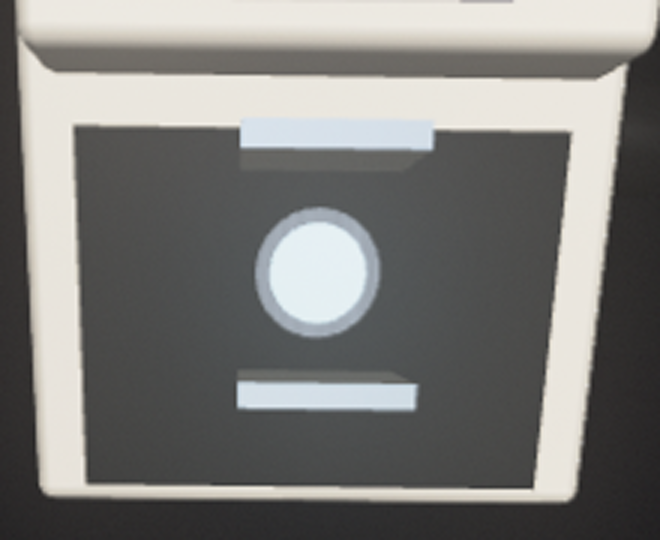

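```bash
python3 - <<'E'
from h import *
_,d,c=load('w1')
def P(u,v,z): return wz(c,180+(u+.5)/3-.5,20+(v+.5)/3-.5,z)
for n,pts,z in [('far',[(240,149),(434,151)],106),('near',[(238,383),(417,385)],106),('stage',[(74,125),(571,131),(534,489),(86,484)],60),('lens',[(318,272)],60)]:
    q=np.array([P(u,v,z) for u,v in pts]); print(n,q.round(1).tolist(),q.mean(0).round(1))
    if len(q)>=2: e=q[1]-q[0]; print(np.linalg.norm(e),'yaw',np.arctan2(e[0],-e[1]))
u,v=286,110; print(w(c,u,v,d[v,u]))
E
```

```text
far [[580.0, -287.9, 106.0], [583.8, -344.2, 106.0]] [ 581.9 -316.1  106. ]
56.38800593578784 yaw 0.06832658533340619
near [[512.8, -292.7, 106.0], [516.5, -348.3, 106.0]] [ 514.7 -320.5  106. ]
55.74428119867485 yaw 0.06700911214998286
stage [[590.2, -231.0, 60.0], [601.5, -399.0, 60.0], [477.5, -407.6, 60.0], [466.3, -239.1, 60.0]] [ 533.9 -319.2   60. ]
168.37243683689425 yaw 0.06674635210481719
lens [[549.2, -318.3, 60.0]] [ 549.2 -318.3   60. ]
[ 549.60124647 -318.64503017   59.58706192]
```

```bash
python3 - <<'E'
from h import *
plan(550,290,231,1.826,17)
E
```

```text
clock 1.32 pos [ 472.8 -296.3  231.1] rot [3.1415e+00 5.0000e-04 7.6500e-02] n 17 dist 591.3 rv/row [-0.      0.     -0.1029] tot [-3.0000e-04  4.0000e-04 -1.7495e+00]
 tool trans w/o twist total m [ 0.1218 -0.5786  0.    ]  per row [ 0.00716 -0.03404  0.     ]
[[0.0072, -0.034, 0.0], [0.0106, -0.0331, -0.0], [0.014, -0.0319, -0.0], [0.0172, -0.0303, -0.0], [0.0202, -0.0283, -0.0], [0.023, -0.0261, -0.0], [0.0255, -0.0236, -0.0], [0.0278, -0.0209, -0.0], [0.0298, -0.0179, 0.0], [0.0315, -0.0147, 0.0], [0.0329, -0.0114, 0.0], [0.0339, -0.008, 0.0], [0.0345, -0.0045, 0.0], [0.0348, -0.0009, 0.0], [0.0347, 0.0027, 0.0], [0.0342, 0.0062, 0.0], [0.0334, 0.0097, 0.0]]
```

Emit:
{"op": "jog_arm", "data": {"moves": [{"grip": -1, "translation": [0.007, -0.034, 0], "twist": [0, 0, -0.103]}, {"grip": -1, "translation": [0.011, -0.033, 0], "twist": [0, 0, -0.103]}, {"grip": -1, "translation": [0.014, -0.032, 0], "twist": [0, 0, -0.103]}, {"grip": -1, "translation": [0.017, -0.03, 0], "twist": [0, 0, -0.103]}, {"grip": -1, "translation": [0.02, -0.028, 0], "twist": [0, 0, -0.103]}, {"grip": -1, "translation": [0.023, -0.026, 0], "twist": [0, 0, -0.103]}, {"grip": -1, "translation": [0.026, -0.024, 0], "twist": [0, 0, -0.103]}, {"grip": -1, "translation": [0.028, -0.021, 0], "twist": [0, 0, -0.103]}, {"grip": -1, "translation": [0.03, -0.018, 0], "twist": [0, 0, -0.103]}, {"grip": -1, "translation": [0.032, -0.015, 0], "twist": [0, 0, -0.103]}]}}

```text
clock: 2.15
eef_pos: [519.4, 49.2, 231.4]
tcp_rot: [3.141, 0.0, 1.108]
contact_force: [1.0, 0.1, -0.2]
opening: 0.998
```

Emit:
{"op": "jog_arm", "data": {"moves": [{"grip": -1, "translation": [0.033, -0.011, 0], "twist": [0, 0, -0.103]}, {"grip": -1, "translation": [0.034, -0.008, 0], "twist": [0, 0, -0.103]}, {"grip": -1, "translation": [0.035, -0.004, 0], "twist": [0, 0, -0.103]}, {"grip": -1, "translation": [0.035, -0.001, 0], "twist": [0, 0, -0.103]}, {"grip": -1, "translation": [0.035, 0.003, 0], "twist": [0, 0, -0.103]}, {"grip": -1, "translation": [0.034, 0.006, 0], "twist": [0, 0, -0.103]}, {"grip": -1, "translation": [0.033, 0.01, 0], "twist": [0, 0, -0.103]}, {"grip": -1, "translation": [0, 0, 0], "twist": [0, 0, 0]}, {"grip": -1, "translation": [0, 0, 0], "twist": [0, 0, 0]}, {"grip": -1, "translation": [0, 0, 0], "twist": [0, 0, 0]}]}}

```text
clock: 2.98
eef_pos: [552.6, 289.4, 230.8]
tcp_rot: [-3.141, 0.001, 1.824]
contact_force: [-0.6, -0.7, -0.4]
opening: 1.0
```

```bash
python3 - <<'E'
from h import *
s=r.sense();print(s['clock'],s['eef_pos'],s['tcp_rot'],s['qvel'].round(3),s['qpos'])
shot('wrist','w2')
E
```

```text
2.9833 [552.61930047 289.44795712 230.84212042] [-3.14073754e+00  7.61039920e-04  1.82381278e+00] [-0.013 -0.014  0.013  0.001 -0.001  0.002] [ 4.80382832e-01  3.52126700e-01  1.63569803e+00 -5.99867019e-04
  1.15477265e+00  2.27609407e-01]
```

View pics/w2.png

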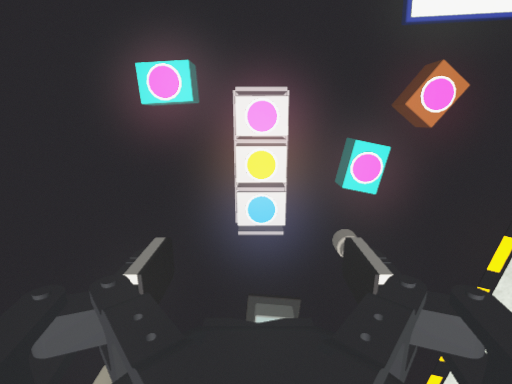

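```bash
python3 - <<'E'
from h import *
crop('w2',210,70,320,250,4)
im,d,c=load('w2')
def blob(m,z):
    ys,xs=np.nonzero(m); print(len(xs),xs.mean(),ys.mean(),wz(c,xs.mean(),ys.mean(),z).round(1))
i=im.astype(int); sub=np.zeros(im.shape[:2],bool); sub[80:240,230:295]=1
R,G,B=i[...,0],i[...,1],i[...,2]
blob(sub&(R-G>60)&(B-G>60),46);blob(sub&(R-B>80)&(G-B>60),46);blob(sub&(B-R>80),46)
E
```

```text
698 261.730659025788 115.6647564469914 [539.6 357.4  46. ]
618 260.79126213592235 164.3495145631068 [552.4 304.4  46. ]
546 260.95787545787545 209.17032967032966 [566.4 251.6  46. ]
```

View pics/w2_c210_70.png

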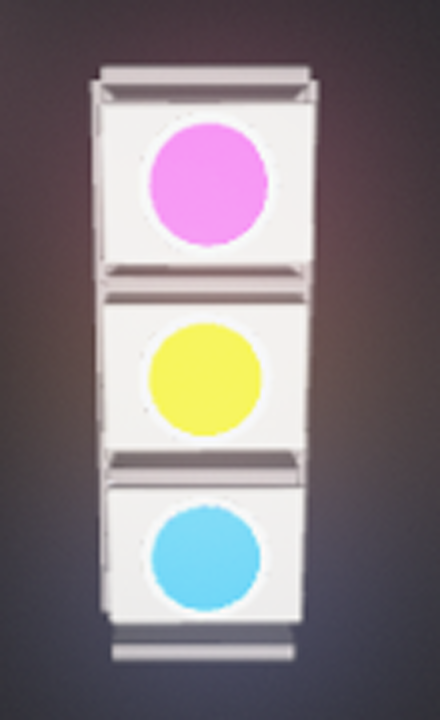

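```bash
python3 - <<'E'
from h import *
plan(539.6,355.8,110,1.821,4)
E
```

```text
clock 3.03 pos [552.5 289.1 231. ] rot [-3.1409e+00  7.0000e-04  1.8233e+00] n 4 dist 138.8 rv/row [-0.0002  0.0002  0.0006] tot [-0.0007  0.0007  0.0023]
 tool trans w/o twist total m [0.0679 0.0042 0.1209]  per row [0.01697 0.00106 0.03024]
```

Emit:
{"op": "jog_arm", "data": {"moves": [{"grip": -1, "translation": [0.017, 0.001, 0.03], "twist": [0, 0, 0.0023]}, {"grip": -1, "translation": [0.017, 0.001, 0.03], "twist": [0, 0, 0]}, {"grip": -1, "translation": [0.017, 0.001, 0.03], "twist": [0, 0, 0]}, {"grip": -1, "translation": [0.017, 0.001, 0.03], "twist": [0, 0, 0]}, {"grip": -1, "translation": [0, 0, 0], "twist": [0, 0, 0]}, {"grip": -1, "translation": [0, 0, 0], "twist": [0, 0, 0]}]}}

```text
clock: 3.53
eef_pos: [538.4, 356.0, 109.9]
tcp_rot: [-3.138, 0.002, 1.823]
contact_force: [1.4, -0.1, 1.1]
opening: 0.995
```

```bash
python3 - <<'E'
from h import *
plan(539.6,355.8,10,1.821,4)
shot('wrist','w3')
E
```

```text
clock 3.53 pos [538.4 356.  109.9] rot [-3.1382e+00  1.5000e-03  1.8226e+00] n 4 dist 99.9 rv/row [-0.0009  0.0004  0.0004] tot [-0.0034  0.0015  0.0016]
 tool trans w/o twist total m [-0.0003  0.0015  0.0999]  per row [-8.000e-05  3.700e-04  2.498e-02]
```

View pics/w3.png

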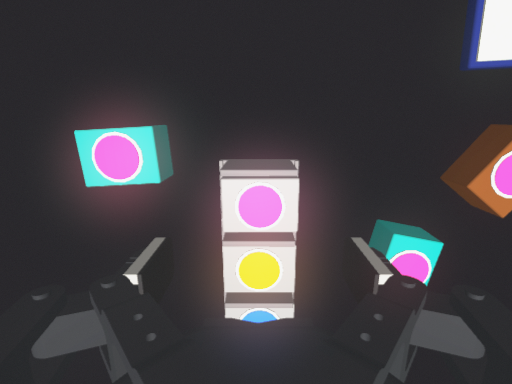

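```bash
python3 - <<'E'
from h import *
im,d,c=load('w3')
i=im.astype(int);R,G,B=i[...,0],i[...,1],i[...,2]
sub=np.zeros(im.shape[:2],bool); sub[180:300,225:297]=1
for m in (sub&(R-G>60)&(B-G>60),sub&(R-B>80)&(G-B>60)):
    ys,xs=np.nonzero(m);print(xs.mean(),ys.mean(),wz(c,xs.mean(),ys.mean(),46).round(1), w(c,xs.mean(),ys.mean(),d[int(ys.mean()),int(xs.mean())]).round(1))
E
```

```text
259.74202693125443 206.15662650602408 [539.3 358.   46. ] [539.3 357.8  45.3]
258.8392255892256 270.11531986531986 [552.2 305.2  46. ] [552.3 304.9  45.4]
```

Emit:
{"op": "jog_arm", "data": {"moves": [{"grip": -1, "translation": [0.001, 0.001, 0.025], "twist": [-0.003, 0.0015, 0]}, {"grip": -1, "translation": [0, 0, 0.025], "twist": [0, 0, 0]}, {"grip": -1, "translation": [0, 0, 0.02], "twist": [0, 0, 0]}, {"grip": -1, "translation": [0, 0, 0.015], "twist": [0, 0, 0]}, {"grip": -1, "translation": [0, 0, 0.01], "twist": [0, 0, 0]}, {"grip": -1, "translation": [0, 0, 0.005], "twist": [0, 0, 0]}, {"grip": -1, "translation": [0, 0, 0], "twist": [0, 0, 0]}, {"grip": -1, "translation": [0, 0, 0], "twist": [0, 0, 0]}]}}

```text
clock: 4.25
eef_pos: [541.0, 359.1, 12.6]
tcp_rot: [3.137, -0.002, 1.823]
contact_force: [0.1, -0.1, 0.4]
opening: 0.998
```

```bash
python3 - <<'E'
from h import *
s=r.sense();print(s['eef_pos'],s['contact_force'])
shot('wrist','w4')
E
```

```text
[541.04206404 359.05012756  12.62092726] [ 0.14181058 -0.06801524  0.40047764]
```

View pics/w4.png

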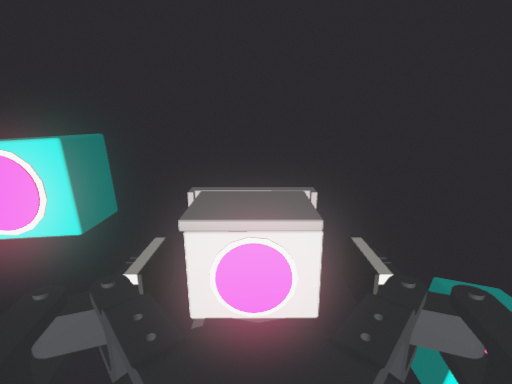

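Emit:
{"op": "jog_arm", "data": {"moves": [{"grip": -1, "translation": [-0.002, -0.0015, 0.002], "twist": [0.004, -0.002, 0]}, {"grip": -1, "translation": [0, 0, 0.002], "twist": [0, 0, 0]}, {"grip": -1, "translation": [0, 0, 0], "twist": [0, 0, 0]}, {"grip": -1, "translation": [0, 0, 0], "twist": [0, 0, 0]}]}}

```text
clock: 4.63
eef_pos: [539.1, 356.8, 7.4]
tcp_rot: [-3.141, 0.0, 1.824]
contact_force: [0.2, -0.5, -0.3]
opening: 1.0
```

Emit:
{"op": "jog_arm", "data": {"moves": [{"grip": -0.2, "translation": [0, 0, 0], "twist": [0, 0, 0]}, {"grip": 0, "translation": [0, 0, 0], "twist": [0, 0, 0]}, {"grip": 0.3, "translation": [0, 0, 0], "twist": [0, 0, 0]}, {"grip": 1, "translation": [0, 0, 0], "twist": [0, 0, 0]}, {"grip": 1, "translation": [0, 0, 0], "twist": [0, 0, 0]}, {"grip": 1, "translation": [0, 0, 0], "twist": [0, 0, 0]}], "squeeze": 40}}

```text
clock: 5.13
eef_pos: [539.3, 356.9, 7.5]
tcp_rot: [-3.141, 0.0, 1.823]
contact_force: [-0.7, -0.2, 3.3]
opening: 0.695
```

```bash
python3 - <<'E'
from h import *
s=r.sense();print(s['eef_pos'],s['tcp_rot'],s['contact_force'],s['wrist_torque'],s['opening'])
shot('wrist','w5')
E
```

```text
[539.27607291 356.91434971   7.54603454] [-3.14102055e+00  2.73357526e-04  1.82347804e+00] [-0.68908254 -0.23578891  3.32694846] [-0.00438026  0.15905263 -0.00612184] 0.694850072104949
```

View pics/w5.png

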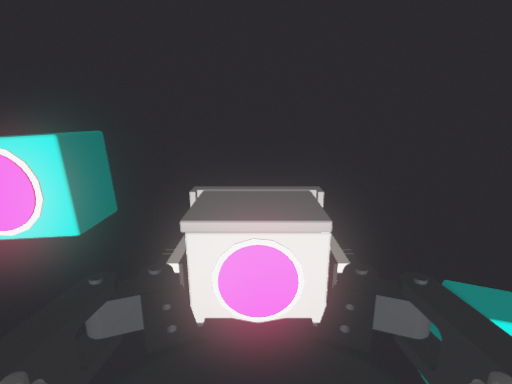

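Emit:
{"op": "jog_arm", "data": {"moves": [{"grip": 1, "translation": [0, 0, 0], "twist": [0, 0, 0]}, {"grip": 1, "translation": [0, 0, -0.005], "twist": [0, 0, 0]}, {"grip": 1, "translation": [0, 0, -0.01], "twist": [0, 0, 0]}, {"grip": 1, "translation": [0, 0, -0.015], "twist": [0, 0, 0]}, {"grip": 1, "translation": [0, 0, -0.02], "twist": [0, 0, 0]}, {"grip": 1, "translation": [0, 0, -0.025], "twist": [0, 0, 0]}, {"grip": 1, "translation": [0, 0, -0.025], "twist": [0, 0, 0]}, {"grip": 1, "translation": [0, 0, 0], "twist": [0, 0, 0]}, {"grip": 1, "translation": [0, 0, 0], "twist": [0, 0, 0]}]}}

```text
clock: 5.93
eef_pos: [540.1, 357.3, 109.3]
tcp_rot: [3.139, -0.001, 1.823]
contact_force: [0.2, 0.4, -1.5]
opening: 0.697
```

```bash
python3 - <<'E'
from h import *
plan(430,110,105,1.74,9)
shot('wrist','w6')
E
```

```text
clock 5.93 pos [540.1 357.3 109.3] rot [ 3.1394e+00 -5.0000e-04  1.8235e+00] n 9 dist 270.7 rv/row [ 0.0002 -0.0001  0.0093] tot [ 0.0021 -0.0006  0.0835]
 tool trans w/o twist total m [-0.212  -0.1684  0.0038]  per row [-0.02355 -0.01871  0.00043]
[[-0.0236, -0.0187, 0.0004], [-0.0237, -0.0185, 0.0004], [-0.0239, -0.0183, 0.0004], [-0.0241, -0.018, 0.0004], [-0.0242, -0.0178, 0.0004], [-0.0244, -0.0176, 0.0005], [-0.0246, -0.0174, 0.0005], [-0.0247, -0.0171, 0.0005], [-0.0249, -0.0169, 0.0005]]
```

View pics/w6.png

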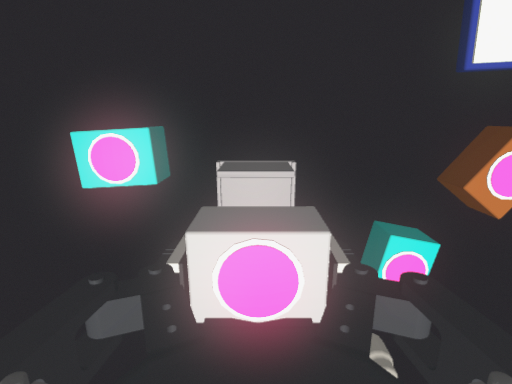

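Emit:
{"op": "jog_arm", "data": {"moves": [{"grip": 1, "translation": [-0.015, -0.012, 0], "twist": [0, 0, 0.009]}, {"grip": 1, "translation": [-0.024, -0.018, 0], "twist": [0, 0, 0.009]}, {"grip": 1, "translation": [-0.024, -0.018, 0], "twist": [0, 0, 0.009]}, {"grip": 1, "translation": [-0.024, -0.018, 0], "twist": [0, 0, 0.009]}, {"grip": 1, "translation": [-0.024, -0.018, 0], "twist": [0, 0, 0.009]}, {"grip": 1, "translation": [-0.024, -0.018, 0], "twist": [0, 0, 0.009]}, {"grip": 1, "translation": [-0.024, -0.018, 0.01], "twist": [0, 0, 0.009]}, {"grip": 1, "translation": [-0.024, -0.018, 0.02], "twist": [0, 0, 0.009]}, {"grip": 1, "translation": [-0.024, -0.017, 0.02], "twist": [0, 0, 0.009]}, {"grip": 1, "translation": [-0.006, -0.004, 0.02], "twist": [0, 0, 0]}]}}

```text
clock: 6.82
eef_pos: [424.7, 111.6, 35.9]
tcp_rot: [-3.136, 0.001, 1.741]
contact_force: [-0.3, 0.3, -2.4]
opening: 0.691
```

Emit:
{"op": "jog_arm", "data": {"moves": [{"grip": 1, "translation": [0, 0, 0.015], "twist": [0, 0, 0]}, {"grip": 1, "translation": [0, 0, 0.009], "twist": [0, 0, 0]}, {"grip": 1, "translation": [0, 0, 0], "twist": [0, 0, 0]}, {"grip": 1, "translation": [0, 0, 0], "twist": [0, 0, 0]}]}}

```text
clock: 7.15
eef_pos: [428.6, 114.9, 13.0]
tcp_rot: [-3.139, 0.001, 1.743]
contact_force: [0.9, 0.7, -1.0]
opening: 0.696
```

```bash
python3 - <<'E'
from h import *
plan(430,110,0,1.74,9)
E
```

```text
clock 7.15 pos [428.6 114.9  13. ] rot [-3.1389e+00  7.0000e-04  1.7428e+00] n 9 dist 14.0 rv/row [-0.0003  0.0001  0.0003] tot [-0.0027  0.0007  0.0028]
 tool trans w/o twist total m [-0.0051  0.0006  0.013 ]  per row [-5.60e-04  7.00e-05  1.45e-03]
```

Emit:
{"op": "jog_arm", "data": {"moves": [{"grip": 1, "translation": [0, 0, 0.004], "twist": [-0.002, 0, 0]}, {"grip": 1, "translation": [0, 0, 0.003], "twist": [0, 0, 0]}, {"grip": 1, "translation": [0, 0, 0.002], "twist": [0, 0, 0]}, {"grip": 1, "translation": [0, 0, 0.001], "twist": [0, 0, 0]}, {"grip": 1, "translation": [0, 0, 0.001], "twist": [0, 0, 0]}, {"grip": 1, "translation": [0, 0, 0], "twist": [0, 0, 0]}, {"grip": 1, "translation": [0, 0, 0], "twist": [0, 0, 0]}]}}

```text
clock: 7.73
eef_pos: [429.0, 114.9, 2.6]
tcp_rot: [3.14, 0.001, 1.743]
contact_force: [-0.1, 0.3, -1.8]
opening: 0.693
```

Emit:
{"op": "jog_arm", "data": {"moves": [{"grip": 1, "translation": [0, 0, 0.001], "twist": [0, 0, 0]}, {"grip": 1, "translation": [0, 0, 0.001], "twist": [0, 0, 0]}, {"grip": 1, "translation": [0, 0, 0.001], "twist": [0, 0, 0]}, {"grip": 1, "translation": [0, 0, 0], "twist": [0, 0, 0]}, {"grip": 1, "translation": [0, 0, 0], "twist": [0, 0, 0]}]}}

```text
clock: 8.15
eef_pos: [429.0, 114.8, -0.5]
tcp_rot: [3.14, 0.001, 1.742]
contact_force: [-0.3, 0.3, -0.5]
opening: 0.695
```

Emit:
{"op": "jog_arm", "data": {"moves": [{"grip": 1, "translation": [0, 0, 0.0005], "twist": [0, 0, 0]}, {"grip": 1, "translation": [0, 0, 0], "twist": [0, 0, 0]}, {"grip": -0.5, "translation": [0, 0, 0], "twist": [0, 0, 0]}, {"grip": -0.7, "translation": [0, 0, 0], "twist": [0, 0, 0]}, {"grip": -1, "translation": [0, 0, 0], "twist": [0, 0, 0]}, {"grip": -1, "translation": [0, 0, 0], "twist": [0, 0, 0]}, {"grip": -1, "translation": [0, 0, 0], "twist": [0, 0, 0]}]}}

```text
clock: 8.73
eef_pos: [429.0, 114.8, -1.0]
tcp_rot: [3.141, 0.001, 1.743]
contact_force: [0.7, -0.2, 0.0]
opening: 1.001
```

Emit:
{"op": "jog_arm", "data": {"moves": [{"grip": -1, "translation": [0, 0, -0.01], "twist": [0, 0, 0]}, {"grip": -1, "translation": [0, 0, -0.025], "twist": [0, 0, 0]}, {"grip": -1, "translation": [0, 0, -0.035], "twist": [0, 0, 0]}, {"grip": -1, "translation": [0, 0, -0.035], "twist": [0, 0, 0]}, {"grip": -1, "translation": [0, 0, 0], "twist": [0, 0, 0]}, {"grip": -1, "translation": [0, 0, 0], "twist": [0, 0, 0]}]}}

```text
clock: 9.23
eef_pos: [430.4, 115.3, 106.5]
tcp_rot: [3.136, 0.0, 1.743]
contact_force: [0.4, 0.2, 0.3]
opening: 0.995
```

```bash
python3 - <<'E'
from h import *
s=r.sense();print(s['eef_pos'],s['tcp_rot'],s['contact_force'])
shot('wrist','w7')
plan(428,116.5,105,.172)
E
```

```text
[430.40581023 115.26196941 106.49997528] [3.13557619e+00 1.41069425e-04 1.74253191e+00] [0.41816555 0.17685778 0.30139311]
clock 9.28 pos [429.3 114.9 105.1] rot [3.1384e+00 4.0000e-04 1.7425e+00] n 13 dist 2.0 rv/row [ 0.0002 -0.0002  0.1208] tot [ 0.0028 -0.0022  1.5705]
 tool trans w/o twist total m [ 0.0017 -0.001   0.0001]  per row [ 1.3e-04 -8.0e-05  1.0e-05]
[[0.0001, -0.0001, 0.0], [0.0001, -0.0001, 0.0], [0.0001, -0.0001, 0.0], [0.0001, -0.0001, 0.0], [0.0001, -0.0001, 0.0], [0.0001, -0.0001, 0.0], [0.0001, -0.0001, 0.0], [0.0, -0.0002, 0.0], [0.0, -0.0002, 0.0], [-0.0, -0.0002, 0.0], [-0.0, -0.0002, 0.0], [-0.0, -0.0001, 0.0], [-0.0001, -0.0001, 0.0]]
```

View pics/w7.png

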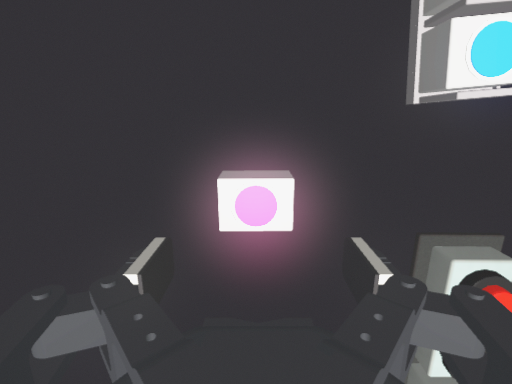

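```bash
python3 - <<'E'
from h import *
im,d,c=load('w7')
i=im.astype(int);R,G,B=i[...,0],i[...,1],i[...,2]
sub=np.zeros(im.shape[:2],bool); sub[160:240,210:300]=1
m=sub&(R-G>60)&(B-G>60)
ys,xs=np.nonzero(m);print(xs.mean(),ys.mean(),wz(c,xs.mean(),ys.mean(),38).round(1))
s=r.sense();print(s['eef_pos'],s['tcp_rot'],s['qpos'])
E
```

```text
255.74051282051283 209.70666666666668 [429.7 112.6  38. ]
[429.26744618 114.94671444 105.07809275] [3.13839824e+00 3.89497768e-04 1.74246040e+00] [ 2.58774175e-01  2.52813397e-01  2.12102708e+00 -9.61981217e-04
  7.64603989e-01  8.78026501e-02]
```

Emit:
{"op": "jog_arm", "data": {"moves": [{"grip": -1, "translation": [0, 0, 0], "twist": [0, 0, 0.12]}, {"grip": -1, "translation": [0, 0, 0], "twist": [0, 0, 0.122]}, {"grip": -1, "translation": [0, 0, 0], "twist": [0, 0, 0.122]}, {"grip": -1, "translation": [0, 0, 0], "twist": [0, 0, 0.122]}, {"grip": -1, "translation": [0, 0, 0], "twist": [0, 0, 0.122]}, {"grip": -1, "translation": [0, 0, 0], "twist": [0, 0, 0.122]}, {"grip": -1, "translation": [0, 0, 0], "twist": [0, 0, 0.122]}, {"grip": -1, "translation": [0, 0, 0], "twist": [0, 0, 0.122]}, {"grip": -1, "translation": [0, 0, 0], "twist": [0, 0, 0.122]}, {"grip": -1, "translation": [0, 0, 0], "twist": [0, 0, 0.122]}]}}

```text
clock: 10.12
eef_pos: [427.6, 114.5, 102.7]
tcp_rot: [3.142, 0.002, 0.518]
contact_force: [-1.3, 0.5, 0.9]
opening: 0.999
```

Emit:
{"op": "jog_arm", "data": {"moves": [{"grip": -1, "translation": [0, 0, 0], "twist": [0, 0, 0.122]}, {"grip": -1, "translation": [0, 0, 0], "twist": [0, 0, 0.122]}, {"grip": -1, "translation": [0, 0, 0], "twist": [0, 0, 0.108]}, {"grip": -1, "translation": [0, 0, 0], "twist": [0, 0, 0]}, {"grip": -1, "translation": [0, 0, 0], "twist": [0, 0, 0]}, {"grip": -1, "translation": [0, 0, 0], "twist": [0, 0, 0]}]}}

```text
clock: 10.62
eef_pos: [428.3, 114.7, 103.4]
tcp_rot: [3.141, 0.001, 0.176]
contact_force: [0.9, -1.7, -0.0]
opening: 1.0
```

```bash
python3 - <<'E'
from h import *
im,d,c=shot('wrist','w8')
i=im.astype(int);R,G,B=i[...,0],i[...,1],i[...,2]
sub=np.zeros(im.shape[:2],bool); sub[150:290,190:330]=1
m=sub&(R-G>60)&(B-G>60)
ys,xs=np.nonzero(m);print(xs.mean(),ys.mean(),wz(c,xs.mean(),ys.mean(),38).round(1))
s=r.sense();print(s['eef_pos'],s['tcp_rot'],s['qpos'])
E
```

```text
nan nan [nan nan nan]
[428.48250456 114.77230037 103.57677391] [3.14093449e+00 1.89805030e-05 1.75495515e-01] [ 2.58837903e-01  2.55901731e-01  2.12145988e+00 -9.45466890e-04
  7.64304967e-01  1.65482123e+00]<stdin>:6: RuntimeWarning: Mean of empty slice.
  ret = ret.dtype.type(ret / rcount)
```

View pics/w8.png

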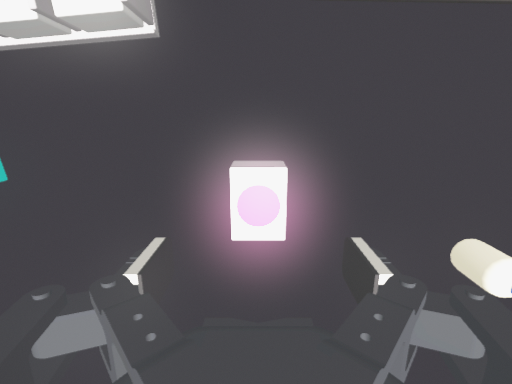

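```bash
python3 - <<'E'
from h import *
_,d,c=load('w8'); print(wz(c,258.5,206,38))
for a in [(231,167),(286.5,167),(286.5,240),(231.5,240)]: print(wz(c,*a,36))
E
```

```text
[429.46826706 114.68101498  38.        ]
[455.21559479 140.09662221  36.        ]
[462.46682047  99.37918662  36.        ]
[404.75610933  87.51433777  36.        ]
[397.04974708 130.80747285  36.        ]
```

Emit:
{"op": "jog_arm", "data": {"moves": [{"grip": -1, "translation": [0.001, 0, 0.02], "twist": [0, 0, 0.002]}, {"grip": -1, "translation": [0, 0, 0.025], "twist": [0, 0, 0]}, {"grip": -1, "translation": [0, 0, 0.025], "twist": [0, 0, 0]}, {"grip": -1, "translation": [0, 0, 0.015], "twist": [0, 0, 0]}, {"grip": -1, "translation": [0, 0, 0.009], "twist": [0, 0, 0]}, {"grip": -1, "translation": [0, 0, 0.004], "twist": [0, 0, 0]}, {"grip": -1, "translation": [0, 0, 0], "twist": [0, 0, 0]}, {"grip": -1, "translation": [0, 0, 0], "twist": [0, 0, 0]}, {"grip": -1, "translation": [0, 0, 0], "twist": [0, 0, 0]}]}}

```text
clock: 11.42
eef_pos: [430.7, 115.2, 6.9]
tcp_rot: [3.141, -0.003, 0.171]
contact_force: [0.5, 0.5, 0.3]
opening: 0.997
```

```bash
python3 - <<'E'
from h import *
shot('wrist','w9');s=r.sense();print(s['eef_pos'],s['tcp_rot'])
E
```

```text
[430.71381586 115.19321991   6.91509197] [ 3.14114994e+00 -2.72648341e-03  1.70789163e-01]
```

View pics/w9.png

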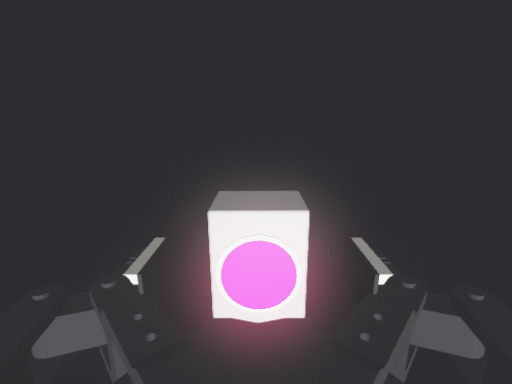

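Centred between the jaws, so close now.

Emit:
{"op": "jog_arm", "data": {"moves": [{"grip": -0.3, "translation": [0, 0, 0.001], "twist": [0, 0, 0]}, {"grip": 0, "translation": [0, 0, 0], "twist": [0, 0, 0]}, {"grip": 0.2, "translation": [0, 0, 0], "twist": [0, 0, 0]}, {"grip": 0.5, "translation": [0, 0, 0], "twist": [0, 0, 0]}, {"grip": 1, "translation": [0, 0, 0], "twist": [0, 0, 0]}, {"grip": 1, "translation": [0, 0, 0], "twist": [0, 0, 0]}, {"grip": 1, "translation": [0, 0, 0], "twist": [0, 0, 0]}, {"grip": 1, "translation": [0, 0, 0], "twist": [0, 0, 0]}], "squeeze": 40}}

```text
clock: 12.13
eef_pos: [430.1, 115.0, 5.4]
tcp_rot: [3.141, -0.001, 0.171]
contact_force: [-1.5, -1.0, 5.7]
opening: 0.51
```

```bash
python3 - <<'E'
from h import *
shot('wrist','w10');s=r.sense();print(s['eef_pos'],s['tcp_rot'],s['contact_force'],s['opening'])
im,d,c=load('w10')
i=im.astype(int);R,G,B=i[...,0],i[...,1],i[...,2]
m=(R-G>60)&(B-G>60)
ys,xs=np.nonzero(m);print(xs.mean(),ys.mean(),xs.min(),xs.max(),ys.min(),ys.max(),wz(c,xs.mean(),ys.mean(),38).round(1))
E
```

```text
[430.12280017 115.01253124   5.41317764] [ 3.14101244e+00 -1.37912052e-03  1.70562294e-01] [-1.56026396 -1.17465233  6.24262716] 0.5136210318701395
257.870343492985 275.2402031930334 220 296 241 309 [430.6 115.4  38. ]
```

View pics/w10.png

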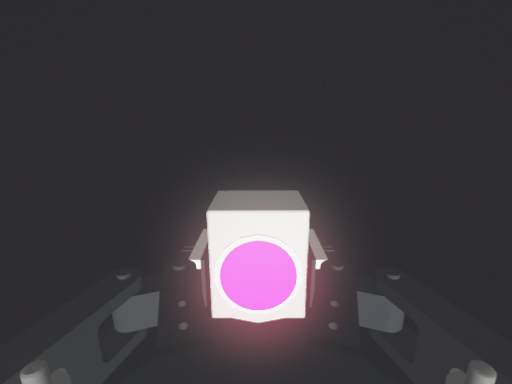

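Emit:
{"op": "jog_arm", "data": {"moves": [{"grip": 1, "translation": [0, 0, -0.004], "twist": [0, 0, 0]}, {"grip": 1, "translation": [0, 0, -0.01], "twist": [0, 0, 0]}, {"grip": 1, "translation": [0, 0, -0.02], "twist": [0, 0, 0]}, {"grip": 1, "translation": [0, 0, -0.03], "twist": [0, 0, 0]}, {"grip": 1, "translation": [0, 0, -0.03], "twist": [0, 0, 0]}, {"grip": 1, "translation": [0, 0, -0.03], "twist": [0, 0, 0]}, {"grip": 1, "translation": [0, 0, -0.02], "twist": [0, 0, 0]}, {"grip": 1, "translation": [0, 0, 0], "twist": [0, 0, 0]}, {"grip": 1, "translation": [0, 0, 0], "twist": [0, 0, 0]}]}}

```text
clock: 12.93
eef_pos: [430.4, 115.2, 150.4]
tcp_rot: [3.141, -0.004, 0.171]
contact_force: [0.4, -0.6, -2.4]
opening: 0.511
```

```bash
python3 - <<'E'
from h import *
plan(548.4,-318.3,150,.067,13)
E
```

```text
clock 12.93 pos [430.4 115.2 150.4] rot [ 3.1413 -0.0041  0.1705] n 13 dist 449.3 rv/row [ 0.     -0.0003  0.008 ] tot [ 1.000e-04 -4.100e-03  1.035e-01]
 tool trans w/o twist total m [0.0427 0.4473 0.0007]  per row [3.29e-03 3.44e-02 5.00e-05]
[[0.0033, 0.0344, 0.0001], [0.0036, 0.0344, 0.0001], [0.0038, 0.0343, 0.0001], [0.0041, 0.0343, 0.0001], [0.0044, 0.0343, 0.0], [0.0047, 0.0342, 0.0], [0.0049, 0.0342, 0.0], [0.0052, 0.0342, 0.0], [0.0055, 0.0341, 0.0], [0.0057, 0.0341, 0.0], [0.006, 0.034, 0.0], [0.0063, 0.034, 0.0], [0.0066, 0.0339, 0.0]]
```

Emit:
{"op": "jog_arm", "data": {"moves": [{"grip": 1, "translation": [0.002, 0.017, 0], "twist": [0, 0, 0.008]}, {"grip": 1, "translation": [0.004, 0.034, 0], "twist": [0, 0, 0.008]}, {"grip": 1, "translation": [0.004, 0.034, 0], "twist": [0, 0, 0.008]}, {"grip": 1, "translation": [0.004, 0.034, 0], "twist": [0, 0, 0.008]}, {"grip": 1, "translation": [0.004, 0.034, 0], "twist": [0, 0, 0.008]}, {"grip": 1, "translation": [0.005, 0.034, 0], "twist": [0, 0, 0.008]}, {"grip": 1, "translation": [0.005, 0.034, 0], "twist": [0, 0, 0.008]}, {"grip": 1, "translation": [0.005, 0.034, 0], "twist": [0, 0, 0.008]}, {"grip": 1, "translation": [0.005, 0.034, 0], "twist": [0, 0, 0.008]}, {"grip": 1, "translation": [0.006, 0.034, 0], "twist": [0, 0, 0.008]}]}}

```text
clock: 13.77
eef_pos: [514.9, -200.7, 147.4]
tcp_rot: [-3.141, 0.002, 0.09]
contact_force: [-0.1, 0.2, -1.7]
opening: 0.508
```

Emit:
{"op": "jog_arm", "data": {"moves": [{"grip": 1, "translation": [0.006, 0.034, 0], "twist": [0, 0, 0.008]}, {"grip": 1, "translation": [0.006, 0.034, 0], "twist": [0, 0, 0.008]}, {"grip": 1, "translation": [0.006, 0.034, 0], "twist": [0, 0, 0.008]}, {"grip": 1, "translation": [0.002, 0.016, 0], "twist": [0, 0, 0]}, {"grip": 1, "translation": [0, 0, 0], "twist": [0, 0, 0]}, {"grip": 1, "translation": [0, 0, 0], "twist": [0, 0, 0]}, {"grip": 1, "translation": [0, 0, 0], "twist": [0, 0, 0]}]}}

```text
clock: 14.35
eef_pos: [544.4, -314.0, 148.0]
tcp_rot: [-3.14, 0.001, 0.067]
contact_force: [0.0, 0.4, -1.3]
opening: 0.508
```

```bash
python3 - <<'E'
from h import *
plan(548.4,-318.3,125,.067,4)
shot('wrist','w11')
E
```

```text
clock 14.35 pos [ 544.4 -314.   148. ] rot [-3.1401e+00  1.2000e-03  6.6500e-02] n 4 dist 23.7 rv/row [-0.0004  0.0003 -0.0001] tot [-0.0015  0.0012 -0.0005]
 tool trans w/o twist total m [0.0037 0.0046 0.023 ]  per row [0.00092 0.00114 0.00574]
```

View pics/w11.png

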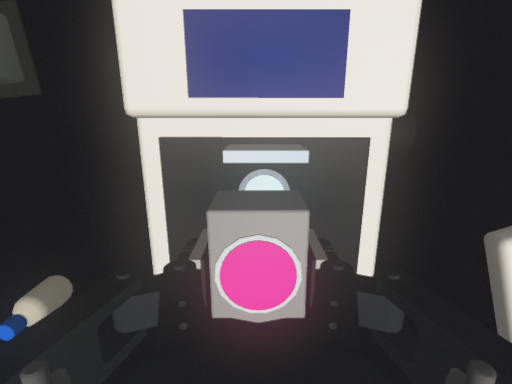

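Emit:
{"op": "jog_arm", "data": {"moves": [{"grip": 1, "translation": [0.002, 0.0025, 0.006], "twist": [-0.0015, 0.001, 0]}, {"grip": 1, "translation": [0.002, 0.002, 0.008], "twist": [0, 0, 0]}, {"grip": 1, "translation": [0, 0, 0.008], "twist": [0, 0, 0]}, {"grip": 1, "translation": [0, 0, 0.006], "twist": [0, 0, 0]}, {"grip": 1, "translation": [0, 0, 0], "twist": [0, 0, 0]}, {"grip": 1, "translation": [0, 0, 0], "twist": [0, 0, 0]}, {"grip": 1, "translation": [0, 0, 0], "twist": [0, 0, 0]}]}}

```text
clock: 14.98
eef_pos: [549.9, -319.6, 121.4]
tcp_rot: [3.14, -0.002, 0.067]
contact_force: [-0.1, -0.5, -0.5]
opening: 0.508
```

```bash
python3 - <<'E'
from h import *
plan(548.4,-318.3,65.4,.067,4)
shot('wrist','w12')
crop('w12',120,90,420,340,2.6)
E
```

```text
clock 14.98 pos [ 549.9 -319.6  121.4] rot [ 3.1396e+00 -2.1000e-03  6.6500e-02] n 4 dist 56.0 rv/row [ 0.0005 -0.0005 -0.0001] tot [ 0.0019 -0.0021 -0.0005]
 tool trans w/o twist total m [-0.0016 -0.0015  0.056 ]  per row [-0.00039 -0.00038  0.01399]
```

View pics/w12_c120_90.png

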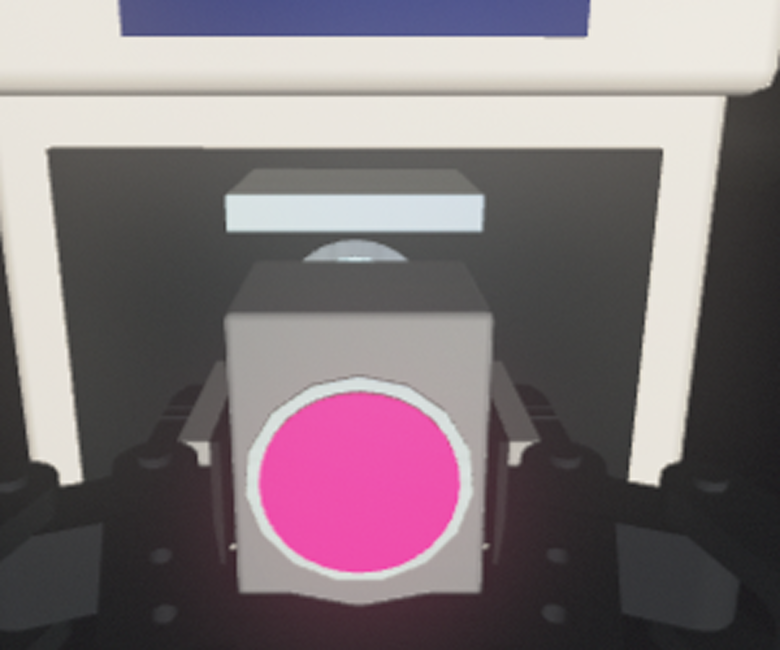

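Emit:
{"op": "jog_arm", "data": {"moves": [{"grip": 1, "translation": [-0.001, -0.001, 0], "twist": [0.002, -0.002, 0]}, {"grip": 1, "translation": [0, 0, 0], "twist": [0, 0, 0]}, {"grip": 1, "translation": [0, 0, 0], "twist": [0, 0, 0]}, {"grip": 1, "translation": [0, 0, 0], "twist": [0, 0, 0]}]}}

```text
clock: 15.37
eef_pos: [548.9, -318.7, 121.6]
tcp_rot: [3.141, -0.0, 0.066]
contact_force: [0.9, -0.0, -1.8]
opening: 0.504
```

```bash
python3 - <<'E'
from h import *
plan(548.4,-318.3,65.4,.067,4)
im,d,c=shot('wrist','w13')
crop('w13',200,130,320,340,3)
# carrier bottom far edge visible? 
E
```

```text
clock 15.37 pos [ 548.9 -318.7  121.6] rot [ 3.1414e+00 -4.0000e-04  6.6500e-02] n 4 dist 56.2 rv/row [ 0.     -0.0001 -0.0001] tot [ 0.0002 -0.0004 -0.0005]
 tool trans w/o twist total m [-0.0005 -0.0005  0.0562]  per row [-0.00011 -0.00012  0.01404]
```

View pics/w13_c200_130.png

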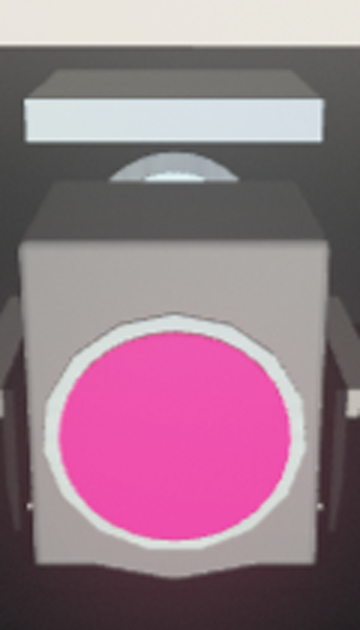

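```bash
python3 - <<'E'
from h import *
im,d,c=load('w13')
P=lambda u,v,z: wz(c,200+(u+.5)/3-.5,130+(v+.5)/3-.5,z).round(1)
s=r.sense();zc=s['eef_pos'][2]-5.4+36; print(s['eef_pos'])
a=P(174,142,106);b=P(175,241,zc);l=P(175,192,zc-36)
print(a,b,P(175,182,zc-36),'pink',P(175,436,zc+2), 'near', P(175,563,zc))
print(b-a)
E
```

```text
[ 548.88562842 -318.733312    121.52987075]
[ 582.7 -316.1  106. ] [ 578.2 -316.6  152.1] [ 577.5 -316.6  116.1] pink [ 549.5 -318.5  154.1] near [ 526.5 -320.   152.1]
[-4.5 -0.5 46.1]
```

Emit:
{"op": "jog_arm", "data": {"moves": [{"grip": 1, "translation": [0, 0, 0.008], "twist": [0, 0, 0]}, {"grip": 1, "translation": [0, 0, 0.009], "twist": [0, 0, 0]}, {"grip": 1, "translation": [0, 0, 0.009], "twist": [0, 0, 0]}, {"grip": 1, "translation": [0, 0, 0.009], "twist": [0, 0, 0]}, {"grip": 1, "translation": [0, 0, 0.008], "twist": [0, 0, 0]}, {"grip": 1, "translation": [0, 0, 0.005], "twist": [0, 0, 0]}, {"grip": 1, "translation": [0, 0, 0.002], "twist": [0, 0, 0]}, {"grip": 1, "translation": [0, 0, 0], "twist": [0, 0, 0]}, {"grip": 1, "translation": [0, 0, 0], "twist": [0, 0, 0]}, {"grip": 1, "translation": [0, 0, 0], "twist": [0, 0, 0]}]}}

```text
clock: 16.25
eef_pos: [549.1, -318.9, 71.8]
tcp_rot: [3.141, -0.001, 0.067]
contact_force: [-0.6, 0.0, -0.1]
opening: 0.511
```

```bash
python3 - <<'E'
from h import *
plan(548.6,-318.4,65.4,.067,4)
E
```

```text
clock 16.25 pos [ 549.1 -318.9   71.8] rot [ 3.1412e+00 -7.0000e-04  6.6500e-02] n 4 dist 6.4 rv/row [ 0.0001 -0.0002 -0.0001] tot [ 0.0004 -0.0007 -0.0005]
 tool trans w/o twist total m [-0.0005 -0.0005  0.0064]  per row [-0.00013 -0.00013  0.0016 ]
```

Emit:
{"op": "jog_arm", "data": {"moves": [{"grip": 1, "translation": [-0.0005, -0.0003, 0.0015], "twist": [0, 0, 0]}, {"grip": 1, "translation": [0, 0, 0.001], "twist": [0, 0, 0]}, {"grip": 1, "translation": [0, 0, 0.001], "twist": [0, 0, 0]}, {"grip": 1, "translation": [0, 0, 0.001], "twist": [0, 0, 0]}, {"grip": 1, "translation": [0, 0, 0.0005], "twist": [0, 0, 0]}, {"grip": 1, "translation": [0, 0, 0], "twist": [0, 0, 0]}, {"grip": 1, "translation": [0, 0, 0], "twist": [0, 0, 0]}]}}

```text
clock: 16.83
eef_pos: [548.3, -318.4, 66.3]
tcp_rot: [-3.141, 0.0, 0.067]
contact_force: [-0.4, 0.2, -1.6]
opening: 0.506
```

Emit:
{"op": "jog_arm", "data": {"moves": [{"grip": 1, "translation": [0, 0, 0.0005], "twist": [0, 0, 0]}, {"grip": 1, "translation": [0, 0, 0.0005], "twist": [0, 0, 0]}, {"grip": 1, "translation": [0, 0, 0], "twist": [0, 0, 0]}, {"grip": 1, "translation": [0, 0, 0], "twist": [0, 0, 0]}]}}

```text
clock: 17.17
eef_pos: [548.3, -318.5, 65.5]
tcp_rot: [3.142, -0.0, 0.066]
contact_force: [-0.1, 0.5, 2.2]
opening: 0.511
```

Emit:
{"op": "jog_arm", "data": {"moves": [{"grip": -0.1, "translation": [0, 0, 0], "twist": [0, 0, 0]}, {"grip": -0.2, "translation": [0, 0, 0], "twist": [0, 0, 0]}, {"grip": -0.4, "translation": [0, 0, 0], "twist": [0, 0, 0]}, {"grip": -0.6, "translation": [0, 0, 0], "twist": [0, 0, 0]}, {"grip": -0.6, "translation": [0, 0, 0], "twist": [0, 0, 0]}, {"grip": -0.6, "translation": [0, 0, 0], "twist": [0, 0, 0]}]}}

```text
clock: 17.67
eef_pos: [548.3, -318.4, 65.4]
tcp_rot: [3.142, -0.0, 0.066]
contact_force: [-1.3, 0.4, 0.6]
opening: 0.803
```

Emit:
{"op": "jog_arm", "data": {"moves": [{"grip": -0.6, "translation": [0, 0, -0.01], "twist": [0, 0, 0]}, {"grip": -0.6, "translation": [0, 0, -0.02], "twist": [0, 0, 0]}, {"grip": -0.6, "translation": [0, 0, -0.03], "twist": [0, 0, 0]}, {"grip": -0.6, "translation": [-0.01, 0, -0.03], "twist": [0, 0, 0]}, {"grip": -0.6, "translation": [-0.02, 0, -0.03], "twist": [0, 0, 0]}, {"grip": -0.6, "translation": [-0.02, 0, -0.03], "twist": [0, 0, 0]}, {"grip": -0.6, "translation": [0, 0, 0], "twist": [0, 0, 0]}, {"grip": -0.6, "translation": [0, 0, 0], "twist": [0, 0, 0]}, {"grip": -0.6, "translation": [0, 0, 0], "twist": [0, 0, 0]}]}}

```text
clock: 18.42
eef_pos: [498.4, -321.7, 215.8]
tcp_rot: [3.141, -0.001, 0.066]
contact_force: [0.5, 0.2, 0.0]
opening: 0.802
```

```bash
python3 - <<'E'
from h import *
s=r.sense();print(s['clock'],s['eef_pos'],s['tcp_rot'])
shot('wrist','w14'); crop('w14',170,60,370,230,3.5)
E
```

```text
18.4167 [ 498.41994828 -321.73497122  215.78631533] [ 3.14124064e+00 -8.17110923e-04  6.61984630e-02]
```

View pics/w14_c170_60.png

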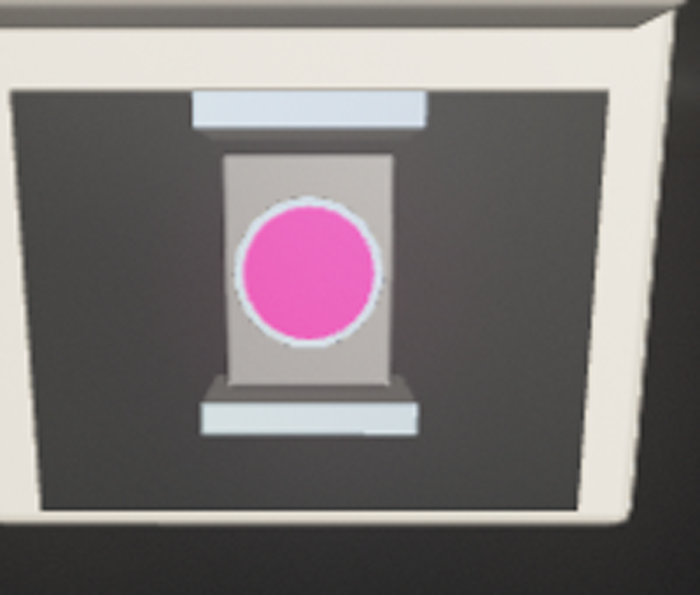

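```bash
python3 - <<'E'
from h import *
im,d,c=load('w14')
P=lambda u,v,z: wz(c,170+(u+.5)/3.5-.5,60+(v+.5)/3.5-.5,z)
far=(P(192,128,106)+P(426,128,106))/2; near=(P(201,403,106)+P(418,403,106))/2; mid=(far+near)/2
cf=(P(224,155,96)+P(393,155,96))/2; cn=(P(229,385,96)+P(389,385,96))/2
print(far,near,'pocket',mid); print('carrier',cf,cn,(cf+cn)/2,'pink',P(310,272,98))
e=P(393,155,96)-P(224,155,96);print('yaw',np.arctan2(e[0],-e[1]))
plan(651,-57,150,.17)
E
```

```text
[ 582.27685964 -315.9374908   106.        ] [ 515.23656853 -320.53125074  106.        ] pocket [ 548.75671408 -318.23437077  106.        ]
carrier [ 576.57837845 -316.1944657    96.        ] [ 518.16311638 -320.21066246   96.        ] [ 547.37074742 -318.20256408   96.        ] pink [ 547.87306811 -318.48961997   98.        ]
yaw 0.06636019965957406
clock 18.47 pos [ 498.3 -321.5  215. ] rot [-3.1411e+00  3.0000e-04  6.6500e-02] n 8 dist 312.2 rv/row [-0.0001  0.     -0.0129] tot [-0.0005  0.0003 -0.1035]
 tool trans w/o twist total m [ 0.1699 -0.2537  0.065 ]  per row [ 0.02124 -0.03171  0.00813]
[[0.0212, -0.0317, 0.0081], [0.0216, -0.0314, 0.0081], [0.0221, -0.0312, 0.0081], [0.0225, -0.0309, 0.0081], [0.0228, -0.0306, 0.0081], [0.0232, -0.0303, 0.0081], [0.0236, -0.03, 0.0081], [0.024, -0.0297, 0.0081]]
```

```bash
python3 - <<'E'
from h import *
plan(580,-20,215,-.4,8)
E
```

```text
clock 18.47 pos [ 498.3 -321.5  215. ] rot [-3.1411e+00  3.0000e-04  6.6500e-02] n 8 dist 312.3 rv/row [-0.0001  0.      0.0583] tot [-4.000e-04  4.000e-04  4.665e-01]
 tool trans w/o twist total m [ 1.015e-01 -2.954e-01  1.000e-04]  per row [ 1.269e-02 -3.692e-02  1.000e-05]
[[0.0127, -0.0369, 0.0], [0.0105, -0.0376, 0.0], [0.0083, -0.0381, 0.0], [0.0061, -0.0386, 0.0], [0.0038, -0.0389, 0.0], [0.0015, -0.039, -0.0], [-0.0007, -0.039, -0.0], [-0.003, -0.0389, -0.0]]
```

Emit:
{"op": "jog_arm", "data": {"moves": [{"grip": 1, "translation": [0.013, -0.037, 0], "twist": [0, 0, 0.058]}, {"grip": 1, "translation": [0.01, -0.038, 0], "twist": [0, 0, 0.058]}, {"grip": 1, "translation": [0.008, -0.038, 0], "twist": [0, 0, 0.058]}, {"grip": 1, "translation": [0.006, -0.039, 0], "twist": [0, 0, 0.058]}, {"grip": 1, "translation": [0.004, -0.039, 0], "twist": [0, 0, 0.058]}, {"grip": 1, "translation": [0.002, -0.039, 0], "twist": [0, 0, 0.058]}, {"grip": 1, "translation": [-0.001, -0.039, 0], "twist": [0, 0, 0.058]}, {"grip": 1, "translation": [-0.003, -0.039, 0], "twist": [0, 0, 0.058]}, {"grip": 1, "translation": [0, 0, 0], "twist": [0, 0, 0]}, {"grip": 1, "translation": [0, 0, 0], "twist": [0, 0, 0]}]}}

```text
clock: 19.3
eef_pos: [579.6, -16.9, 213.8]
tcp_rot: [3.141, 0.002, -0.393]
contact_force: [-0.0, -1.3, -0.0]
opening: 0.002
```

Emit:
{"op": "jog_arm", "data": {"moves": [{"grip": 1, "translation": [0, 0, 0], "twist": [0, 0, 0]}, {"grip": 1, "translation": [0, 0, 0], "twist": [0, 0, 0]}]}}

```text
clock: 19.47
eef_pos: [579.1, -20.1, 214.5]
tcp_rot: [3.141, 0.001, -0.398]
contact_force: [-0.4, -0.3, 0.4]
opening: 0.001
```

```bash
python3 - <<'E'
from h import *
s=r.sense();print(s['clock'],s['eef_pos'],s['tcp_rot'],s['opening'])
shot('wrist','w15')
E
```

```text
19.4667 [579.10941487 -20.06802847 214.53463525] [ 3.14080063e+00  1.32911997e-03 -3.97524687e-01] 0.0007676813246689914
```

View pics/w15.png

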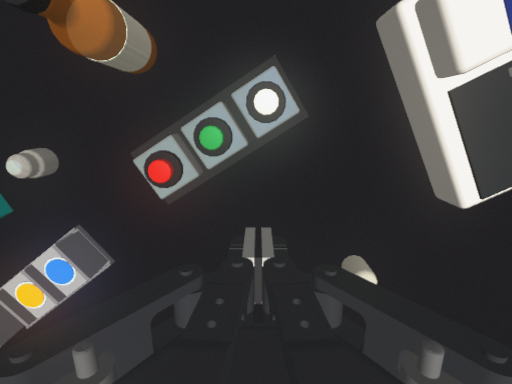

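```bash
python3 - <<'E'
from h import *
im,d,c=load('w15')
i=im.astype(int);R,G,B=i[...,0],i[...,1],i[...,2]
def b(m,x0,y0,x1,y1):
    s=np.zeros(m.shape,bool);s[y0:y1,x0:x1]=1;ys,xs=np.nonzero(m&s);print(len(xs),xs.mean(),ys.mean(),wz(c,xs.mean(),ys.mean(),60).round(1),w(c,xs.mean(),ys.mean(),d[int(ys.mean()),int(xs.mean())]).round(1))
b((R>200)&(G>200)&(B>190),248,84,284,120);b((G-R>60)&(G-B>40),190,115,235,158);b((R-G>100),140,150,180,190)
plan(650.5,-56,90,-.4)
E
```

```text
485 265.6680412371134 101.11340206185567 [652.  -58.8  60. ] [652.  -58.9  59.3]
459 210.76688453159042 137.08932461873638 [641.3   6.6  60. ] [641.3   7.   57.6]
437 159.4462242562929 170.84897025171625 [630.5  71.7  60. ] [630.5  72.3  58.7]
clock 19.52 pos [579.2 -20.4 214.8] rot [ 3.141e+00  9.000e-04 -3.983e-01] n 4 dist 148.1 rv/row [0.0001 0.0002 0.0004] tot [0.0006 0.0009 0.0017]
 tool trans w/o twist total m [0.0797 0.0051 0.1247]  per row [0.01992 0.00128 0.03118]
```

Emit:
{"op": "jog_arm", "data": {"moves": [{"grip": 1, "translation": [0.02, 0.002, 0.02], "twist": [0, 0, 0]}, {"grip": 1, "translation": [0.021, 0.002, 0.03], "twist": [0, 0, 0]}, {"grip": 1, "translation": [0.02, 0.002, 0.03], "twist": [0, 0, 0]}, {"grip": 1, "translation": [0.02, 0.001, 0.03], "twist": [0, 0, 0]}, {"grip": 1, "translation": [0, 0, 0.02], "twist": [0, 0, 0]}, {"grip": 1, "translation": [0, 0, 0], "twist": [0, 0, 0]}, {"grip": 1, "translation": [0, 0, 0], "twist": [0, 0, 0]}, {"grip": 1, "translation": [0, 0, 0], "twist": [0, 0, 0]}]}}

```text
clock: 20.18
eef_pos: [651.7, -57.7, 86.6]
tcp_rot: [-3.141, -0.001, -0.398]
contact_force: [-0.2, 0.2, 1.1]
opening: 0.003
```

```bash
python3 - <<'E'
from h import *
plan(651.6,-58.3,53.5)
shot('wrist','w16')
E
```

```text
clock 20.18 pos [651.7 -57.7  86.6] rot [-3.1412e+00 -8.0000e-04 -3.9840e-01] n 1 dist 33.1 rv/row [-0.0004 -0.0008  0.    ] tot [-0.0004 -0.0008  0.    ]
 tool trans w/o twist total m [0.0001 0.0006 0.0331]  per row [7.000e-05 5.700e-04 3.309e-02]
```

View pics/w16.png

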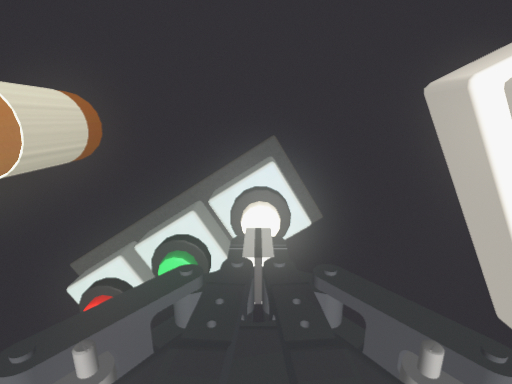

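Emit:
{"op": "jog_arm", "data": {"moves": [{"grip": 1, "translation": [0, 0.0005, 0.01], "twist": [0, 0, 0]}, {"grip": 1, "translation": [0, 0, 0.008], "twist": [0, 0, 0]}, {"grip": 1, "translation": [0, 0, 0.002], "twist": [0, 0, 0]}, {"grip": 1, "translation": [0, 0, 0], "twist": [0, 0, 0]}, {"grip": 1, "translation": [0, 0, 0], "twist": [0, 0, 0]}]}}

```text
clock: 20.65
eef_pos: [651.2, -57.4, 65.3]
tcp_rot: [3.142, 0.0, -0.397]
contact_force: [0.1, 0.3, -0.1]
opening: -0.001
```

Emit:
{"op": "jog_arm", "data": {"moves": [{"grip": 1, "translation": [0, 0.0005, 0.004], "twist": [0, 0, 0]}, {"grip": 1, "translation": [0, 0, 0.003], "twist": [0, 0, 0]}, {"grip": 1, "translation": [0, 0, 0.002], "twist": [0, 0, 0]}, {"grip": 1, "translation": [0, 0, 0.001], "twist": [0, 0, 0]}, {"grip": 1, "translation": [0, 0, 0.001], "twist": [0, 0, 0]}, {"grip": 1, "translation": [0, 0, 0], "twist": [0, 0, 0]}, {"grip": 1, "translation": [0, 0, 0], "twist": [0, 0, 0]}]}}

```text
clock: 21.23
eef_pos: [651.6, -58.0, 54.7]
tcp_rot: [-3.141, -0.001, -0.397]
contact_force: [0.8, -0.4, 4.3]
opening: -0.008
```

Emit:
{"op": "jog_arm", "data": {"moves": [{"grip": 1, "translation": [0, 0, 0.0005], "twist": [0, 0, 0]}, {"grip": 1, "translation": [0, 0, 0.0005], "twist": [0, 0, 0]}, {"grip": 1, "translation": [0, 0, 0.0005], "twist": [0, 0, 0]}, {"grip": 1, "translation": [0, 0, 0], "twist": [0, 0, 0]}]}}

```text
clock: 21.57
eef_pos: [651.7, -58.1, 54.0]
tcp_rot: [-3.141, -0.001, -0.398]
contact_force: [-1.2, 1.0, 12.0]
opening: -0.0
```

Emit:
{"op": "jog_arm", "data": {"moves": [{"grip": 1, "translation": [0, 0, -0.005], "twist": [0, 0, 0]}, {"grip": 1, "translation": [0, 0, -0.01], "twist": [0, 0, 0]}, {"grip": 1, "translation": [0, 0, -0.015], "twist": [0, 0, 0]}, {"grip": 1, "translation": [0, 0, 0], "twist": [0, 0, 0]}, {"grip": 1, "translation": [-0.009, -0.014, 0], "twist": [0, 0, 0]}, {"grip": 1, "translation": [-0.009, -0.014, 0], "twist": [0, 0, 0]}, {"grip": 1, "translation": [-0.009, -0.014, 0], "twist": [0, 0, 0]}, {"grip": 1, "translation": [-0.0085, -0.014, 0], "twist": [0, 0, 0]}, {"grip": 1, "translation": [0, 0, 0], "twist": [0, 0, 0]}, {"grip": 1, "translation": [0, 0, 0], "twist": [0, 0, 0]}]}}

```text
clock: 22.4
eef_pos: [639.2, 8.5, 82.1]
tcp_rot: [3.141, 0.001, -0.396]
contact_force: [-0.1, 0.5, -0.5]
opening: 0.004
```

```bash
python3 - <<'E'
from h import *
plan(640.8,7.2,53.5)
shot('wrist','w17')
E
```

```text
clock 22.4 pos [639.2   8.5  82.1] rot [ 3.141e+00  1.400e-03 -3.958e-01] n 1 dist 28.7 rv/row [0.0006 0.0014 0.    ] tot [0.0006 0.0014 0.    ]
 tool trans w/o twist total m [0.002  0.0006 0.0286]  per row [0.00202 0.0006  0.02857]
```

View pics/w17.png

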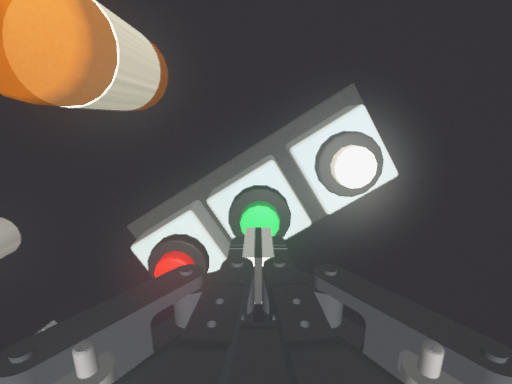

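White cap is back up (354,167), same as before; the tool is over green (260,220).

Emit:
{"op": "jog_arm", "data": {"moves": [{"grip": 1, "translation": [0.001, 0.0005, 0.009], "twist": [0, 0, 0]}, {"grip": 1, "translation": [0, 0, 0.008], "twist": [0, 0, 0]}, {"grip": 1, "translation": [0, 0, 0], "twist": [0, 0, 0]}, {"grip": 1, "translation": [0, 0, 0], "twist": [0, 0, 0]}, {"grip": 1, "translation": [0, 0, 0], "twist": [0, 0, 0]}]}}

```text
clock: 22.87
eef_pos: [640.7, 6.1, 65.5]
tcp_rot: [3.141, 0.001, -0.398]
contact_force: [0.0, -1.1, 0.7]
opening: -0.003
```

Emit:
{"op": "jog_arm", "data": {"moves": [{"grip": 1, "translation": [0, -0.0005, 0.004], "twist": [0, 0, 0]}, {"grip": 1, "translation": [0, 0, 0.003], "twist": [0, 0, 0]}, {"grip": 1, "translation": [0, 0, 0.002], "twist": [0, 0, 0]}, {"grip": 1, "translation": [0, 0, 0.001], "twist": [0, 0, 0]}, {"grip": 1, "translation": [0, 0, 0.001], "twist": [0, 0, 0]}, {"grip": 1, "translation": [0, 0, 0.0005], "twist": [0, 0, 0]}, {"grip": 1, "translation": [0, 0, 0.0005], "twist": [0, 0, 0]}, {"grip": 1, "translation": [0, 0, 0], "twist": [0, 0, 0]}, {"grip": 1, "translation": [0, 0, 0], "twist": [0, 0, 0]}]}}

```text
clock: 23.62
eef_pos: [641.5, 6.9, 54.2]
tcp_rot: [-3.141, -0.001, -0.397]
contact_force: [2.3, -1.1, 5.0]
opening: 0.001
```

Emit:
{"op": "jog_arm", "data": {"moves": [{"grip": 1, "translation": [0, 0, 0.0005], "twist": [0, 0, 0]}, {"grip": 1, "translation": [0, 0, 0.0005], "twist": [0, 0, 0]}, {"grip": 1, "translation": [0, 0, 0], "twist": [0, 0, 0]}, {"grip": 1, "translation": [0, 0, 0], "twist": [0, 0, 0]}]}}

```text
clock: 23.95
eef_pos: [641.6, 6.9, 53.9]
tcp_rot: [-3.141, -0.001, -0.397]
contact_force: [-0.4, -1.5, 11.8]
opening: 0.003
```

Emit:
{"op": "jog_arm", "data": {"moves": [{"grip": 1, "translation": [0, 0, -0.005], "twist": [0, 0, 0]}, {"grip": 1, "translation": [0, 0, -0.01], "twist": [0, 0, 0]}, {"grip": 1, "translation": [0, 0, -0.02], "twist": [0, 0, 0]}, {"grip": 1, "translation": [0, 0, -0.035], "twist": [0, 0, 0]}, {"grip": 1, "translation": [-0.02, 0, -0.035], "twist": [0, 0, 0]}, {"grip": 1, "translation": [-0.035, 0, -0.02], "twist": [0, 0, 0]}, {"grip": 1, "translation": [-0.04, 0, 0], "twist": [0, 0, 0]}, {"grip": 1, "translation": [-0.04, 0, 0], "twist": [0, 0, 0]}, {"grip": 1, "translation": [0, 0, 0], "twist": [0, 0, 0]}, {"grip": 1, "translation": [0, 0, 0], "twist": [0, 0, 0]}]}}

```text
clock: 24.78
eef_pos: [514.1, 59.9, 178.1]
tcp_rot: [3.141, 0.002, -0.396]
contact_force: [0.8, 0.7, 1.0]
opening: -0.004
```

```bash
python3 - <<'E'
from h import *
s=r.sense();print(s['clock'],s['eef_pos'],s['contact_force'])
shot('wrist','w18');shot('scene','sc1');shot('top','top1')
crop('sc1',0,150,280,310,2.8)
E
```

```text
24.7833 [514.09357388  59.9183227  178.06318871] [0.80423804 0.68279674 1.04029089]
```

View pics/w18.png

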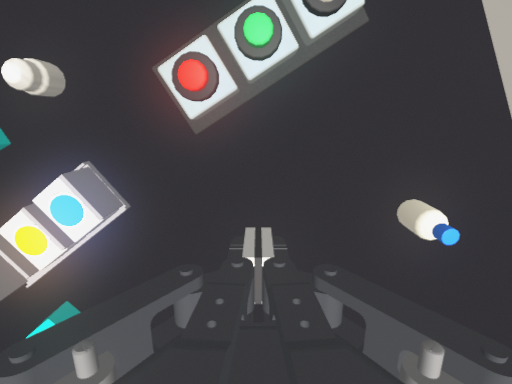

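View pics/sc1_c0_150.png

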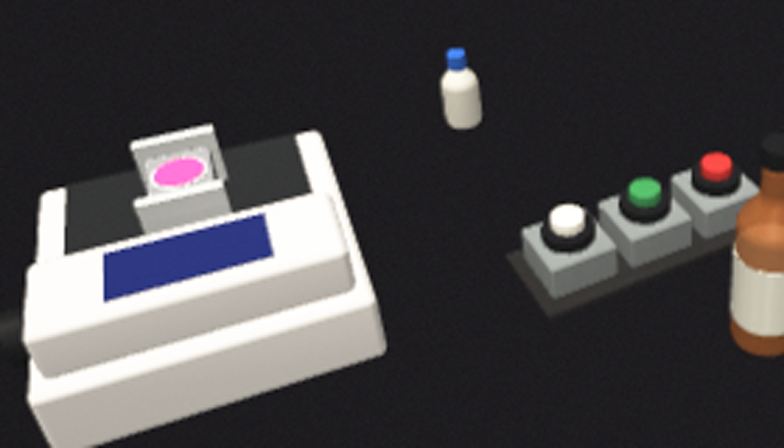

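View pics/top1.png

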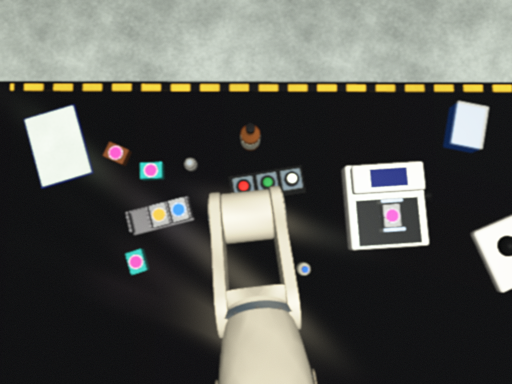

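```bash
python3 - <<'E'
from h import *
im,d,c=load('top1')
i=im.astype(int);R,G,B=i[...,0],i[...,1],i[...,2]
s=np.zeros(R.shape,bool);s[195:235,375:410]=1
ys,xs=np.nonzero(s&(R-G>60)&(B-G>40));print(wz(c,xs.mean(),ys.mean(),98), d[int(ys.mean()),int(xs.mean())], w(c,xs.mean(),ys.mean(),d[int(ys.mean()),int(xs.mean())]))
r.sign_off()
E
```

```text
[ 547.9351427  -317.83722972   98.        ] 1281.1971 [ 547.72612416 -316.96480109  101.01423478]
the job is handed in; nothing more can be done
```

The job is done and handed in at about 25 s. I took the pink carrier out of the rack by its ends and set it on the open bench. I then picked it up again by its long sides, put it in the pocket, and pressed the white button followed by the green one.

**Pocket:** the wrist camera put the carrier's centre about 1 mm from the pocket's centre along x and under 0.5 mm along y, turned the same way as the pocket. The top camera agreed, to within about 1 mm. I didn't measure flatness on its own. It touched down at the expected height with about 2 N on the tool, and it looks level in the pictures. The top camera's depth reading put the window about 3 mm higher than it should be. I took that as depth noise, as its earlier depth readings were off by similar amounts.

**Buttons:** each one stopped firmly with the tool at 54 mm and about 12 N, so both were fully down. Both caps looked up again in the last pictures. The red button was not touched.

**Other objects:** in the last views the blue and amber carriers, the two bottles, the lens and the look-alikes all appear where they started. I compared them by eye, not by measuring.

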